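# Prise open the resting chamber and hang up the scraper

## Task

Get the dough resting chamber ready for loading: slip the scraper's blade into the notch under the front edge of its cover, lever the cover up with the blade (not with the fingers) and swing it right back until it stays open by itself. Then hang the scraper by its eye on the slanted peg of the empty stand, blade down, and leave it hanging at rest. Leave the dish, the cutter ring and the jar where they are.

Things in the scene. Friction and masses are not known exactly. Their poses are not given: they have to be found in the camera images.
- scraper_mid (a point): Centre of the blue handle of the loose scraper (90 g) lying flat; 12 mm above its flat underside. Axes: x towards the blade, y across, z up from the underside. Handle 108 long (x -55 to +53 mm), 20 wide, 24 high: grasp it across its width. Steel bolster (30 wide, 10 high) to x +66. Steel hanging ring, the eye, at the tail.
- scraper_eye (a point): Centre of the scraper's hanging eye, a flat steel ring of 30 mm inner and 42 mm outer diameter, 6 mm thick, its underside level with the handle's underside; 75 mm from scraper_mid towards the tail (x -75 mm, z -9 mm in scraper axes). Axes as scraper_mid: the hole runs along z.
- scraper_tip (a point): Middle of the blade's straight front edge, half-way through its thickness (x +135, z -10.75 mm from scraper_mid). Steel blade 45 mm wide, 2.5 mm thick, its underside level with the handle's underside. Axes as scraper_mid.
- chamber: Fixed cream dough resting chamber, 150 mm deep (x), 160 wide (y), 70 high under its cover; origin at the centre of its underside. Front faces its own -x. The front wall (6 mm thick, outer face x -75 mm) has a centred notch 76 mm wide, from 56 mm up to the cover's underside at 70 mm: the blade goes in there, level, towards +x. Empty space behind the notch.
- cover (a joint): Angle of the chamber's cover, rad: 0 shut, 1.9 at its stop, leaning back. Cream plate 150 x 160 x 6 mm, 120 g, navy panel and orange stripe (over the notch) on top; hinged along the chamber's far (+x) upper edge, front edge flush with the front wall. Hinge almost free: below about 1.55 rad it falls shut, beyond that it falls back to its stop and stays.
- cover_lip (a point): Middle of the cover's front edge, on its underside; shut, it lies at chamber (x -75, y 0, z 70 mm). It moves with the cover, 150 mm from the hinge line.
- cover_hinge (a point): Middle of the hinge line, fixed at chamber (x +75, y 0, z 70 mm). Axes as the chamber: the line runs along y.
- stand: Empty peg stand, fixed; origin at table level under its upright. Slate base (y 110 mm wide, x -33 to +57, 14 high), cream upright plate 60 wide, 12 thick (x -6 to +6), 310 high. A round steel peg, 8 mm thick, 66 long, leaves the plate's -x face at 250 mm height and slants up towards -x, 40 degrees above level. Nothing hangs on it.
- peg_root (a point): Where the axis of the empty stand's peg leaves the plate: stand (x -6, y 0, z 250 mm). Axes as the stand.
- peg_tip (a point): Rounded end of the empty stand's peg: stand (x -56.6, y 0, z 292.4 mm). Axes as the stand.
- stand_taken: A second fixed stand of the same shape and axes, whose peg is already taken by a steel measuring scoop (fixed to it, reaching 60 mm out from the plate at 125 to 145 mm height). Not to be used.
- dish_mid (a point): Bystander: white ceramic dish, 76 mm across, 35 mm high, loose; centre.
- cutter_mid (a point): Bystander: plain steel dough cutter ring, 64 mm across, 35 mm high, loose; centre.
- jar_mid (a point): Bystander: amber glass jar with a white lid, 52 mm across, 60 mm high, loose; centre.
Mind the look-alikes: they are no part of the job. Leave any brown or red look-alike of the chamber alone. Several things look just like the part that bears scraper_mid: the one meant starts farthest to the robot's left.

How it is judged:
By the outcome, as a careful person would: the job done as asked, in the order asked, and still so for the second after the job is handed in, with the robot touching nothing.
It also fails if it takes over 58 s, if anything falls off the work surface, if the arm or the gripper's body presses on something with over 40 N, if the wrist force passes 120 N, or if a joint passes its speed limit or range.

## Robot

A 7-joint arm with a two-finger parallel gripper is mounted at the origin on the work surface. World frame = base frame: x ahead of the robot, y to its left, z up, the work surface at z = 0. Lengths are in m, angles in rad, forces in N, time in s.
With the tool pointing down it reaches from about 0.425 to 0.925 m from the base axis. Payload 6.8 kg.
Tool frame: the origin (TCP) lies between the finger pads; the fingertips stand 22 mm ahead of it and the grasp point (between the pads) lies 3 mm ahead of it; z points along the fingers, y is the direction in which the jaws open and shut (so a half turn about z gives the same grasp; the last joint's range is limited). The gripper opens to 88 mm and grips with 3 to 60 N. Pads are 20 mm wide; open, the fingers measure 115 mm over their backs; the gripper's body (75 mm by 178 mm) begins 61 mm behind the grasp point.
Start: joints at [1.14, 0.477, 0.022, 1.555, -0.011, 1.109, -0.083], TCP at [0.214, -0.64, 0.245] pointing down, gripper open.
Joint ranges: [-2.96, 2.96], [-0.34, 2.1], [-1.41, 1.46], [0.24, 2.44], [-1.37, 4.51], [0.17, 1.92], [-2.96, 2.96]. Speed limits (rad/s): [2.39, 2.39, 3.14, 3.14, 3.14, 3.14, 3.14].

## Interface

Orientations are given as a unit quaternion [x, y, z, w].
In Python, from workcell import * gives the robot as it stands.
- The arm moves only by the tool step_arm, never from a script. Its argument "increments" is one flat list of numbers, 5 for each row, row after row: the opening, from 0 (shut) to 1 (fully open), then the shift along the tool's x, y, z in units of 60 cm (1.0 is 60 cm), then the turn about the tool's z in units of 90 degrees (1.0 is 90 degrees). In form: [hand, tx, ty, tz, spin, hand, tx, ty, tz, spin, ...]. A call has 1 to 5 rows; each row is the pose to reach, as a shift and turn from the pose commanded when the call began, along the tool's axes at that moment; what a row does not reach only later rows make up. A row lasts 1/8 s, in which the tool goes at most 62.5 mm and 10.7 degrees, less where a joint would pass 70% of its speed; a pose out of reach is approached as far as the arm can. A call with a number of a shift or a turn outside -1 to 1 is refused whole. A call with a gripper value outside its range is refused whole. The fingers move at their own pace and stop on an object; "newtons" is the grip in N (left out, the last holds). Time passes only in rows, so rows that repeat a pose let the fingers close. It gives the time, the measured TCP pose, the force and the opening at its end, in the units of the state.
- read_state(): the state, without advancing time (a new reading comes with each control period).
- grab_frame(name): name is "scene" or "top" or "wrist"; returns a dict with "pixels" (480x640x3 uint8, blue, green, red), "z_map" (480x640 float32, m along the optical axis (not along the pixel's ray), 0 where there is no reading), "fov_y" (degrees; the focal length in pixels is half the picture's height over the tangent of half this angle, whatever the lens; pixels are square), "cx", "cy" (the principal point, pixels), "R" (3x3) and "t" (3): a world point X has camera coordinates R X + t; the wrist camera has in their place "mount" (4x4, takes a point from camera to tool coordinates, whose origin is the TCP and whose axes are the flange's). Camera axes: x right, y down, z forward; pixel columns grow to the right and rows downward; lengths in m; the calibration is good to about 2 mm. A picture is of the moment at which its call begins: read the wrist's pose just before it.
- job_done(): hands the job in, once; it reports no verdict.
The state is a dict: "time": time; "joint_pos": joint angles; "qd": joint speeds; "effort": joint torques, N m; "tool_pos": TCP position; "tcp_rot": TCP orientation; "ft_force": force on the tool from outside, world axes, zero at the start; "wrist_torque": the same for the moment, N m; "opening": opening from 0.0 (shut) to 1.0 (fully open).
Only numpy, scipy, OpenCV 4.12 (cv2) and the standard library are available. Lean on these libraries where they do the work, as an engineer would, in place of code of your own. Each camera call takes 0.05 s, during which the arm holds its last target.

## Working session

There is one attempt and no reset: what is moved stays moved. The work goes in short steps, Python scripts to look and compute and a tool call to move; the robot and the scene stay as the last step left them, time stands still between calls to the robot, and variables do not carry over. Pictures are saved under pics/ and viewed, and the job is handed in when it is done.

Besides the shell and the picture viewer there is one more tool, called after ">>>" as name(argument=value, ...) on one line, values as JSON. step_arm: Moves the arm, as the interface text tells. Shifts and turns lie within -1 to 1; 1 stands for 60 cm of shift or 90 degrees of turn. Its arguments: {"type":"object","properties":{"increments":{"type":"array","items":{"type":"number","minimum":-1,"maximum":1}},"newtons":{"type":"number"}},"required":["increments"]}

```bash
ls; mkdir -p pics
cat > h.py <<'E'
import numpy as np, cv2
from workcell import *
from scipy.spatial.transform import Rotation as Ro
def f(d): return d["pixels"].shape[0]/2/np.tan(np.radians(d["fov_y"])/2)
def pose():
    s=read_state(); return np.array(s["tool_pos"]),Ro.from_quat(s["tcp_rot"]).as_matrix(),s
def cam(d,Rt=None):
    # returns R (cam->world), centre
    if "R" in d: R=np.array(d["R"]);t=np.array(d["t"]);return R.T,-R.T@t
    p,Rw=Rt; M=np.array(d["mount"]); return Rw@M[:3,:3],Rw@M[:3,3]+p
def cloud(d,Rt=None):
    z=d["z_map"];v,u=np.mgrid[0:z.shape[0],0:z.shape[1]]
    F=f(d);P=np.stack([(u-d["cx"])/F*z,(v-d["cy"])/F*z,z],-1)
    R,c=cam(d,Rt);W=P@R.T+c;W[z==0]=np.nan;return W
def ray(d,u,v,h,Rt=None):
    F=f(d);R,c=cam(d,Rt);r=R@np.array([(u-d["cx"])/F,(v-d["cy"])/F,1]);return c+r*(h-c[2])/r[2]
def load(n): return np.load(f"{n}.npy",allow_pickle=True).item()
E
python3 - <<'E'
from h import *
p,R,s=pose();print(p,R.round(3),s["time"],s["opening"],s["ft_force"])
for n in("scene","top","wrist"):
    d=grab_frame(n); d["p"]=p;d["Rw"]=R
    np.save(n+"0.npy",d,allow_pickle=True); cv2.imwrite(f"pics/{n}0.png",d["pixels"]);print(n,d["fov_y"],d["cx"],d["cy"],(d["z_map"]==0).mean())
    if "R" in d: print(cam(d))
E
```

```text
pics
[ 0.21393593 -0.63963033  0.24369521] [[ 0.948  0.317 -0.001]
 [ 0.317 -0.948  0.002]
 [-0.    -0.002 -1.   ]] 0.0 0.9944233901185623 [0.20437602 0.27913812 0.07730476]
scene 52.95430748447755 319.81666528885364 240.6847132798289 0.004029947916666667
(array([[-0.47569299,  0.62966255, -0.61419968],
       [ 0.87960232,  0.34368566, -0.32890716],
       [ 0.0039911 , -0.6967103 , -0.7173415 ]]), array([1.21881577, 0.2855761 , 0.97863052]))
top 53.26048737008032 315.792488711546 240.05515259882077 0.003841145833333333
(array([[ 0.0061508 , -0.97665144,  0.21474199],
       [-0.99996794, -0.00490609,  0.00632882],
       [-0.0051275 , -0.21477404, -0.97665031]]), array([ 0.24687201, -0.07977931,  1.49357797]))
wrist 64.80884477121722 318.498679174862 234.80918470666728 0.0038248697916666665
```

View pics/scene0.png

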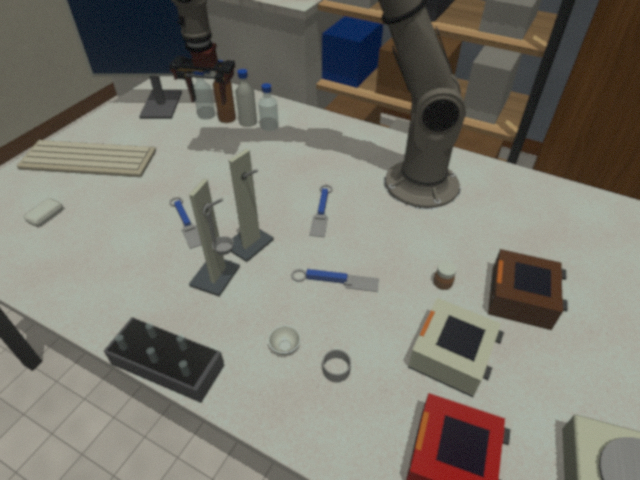

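View pics/top0.png

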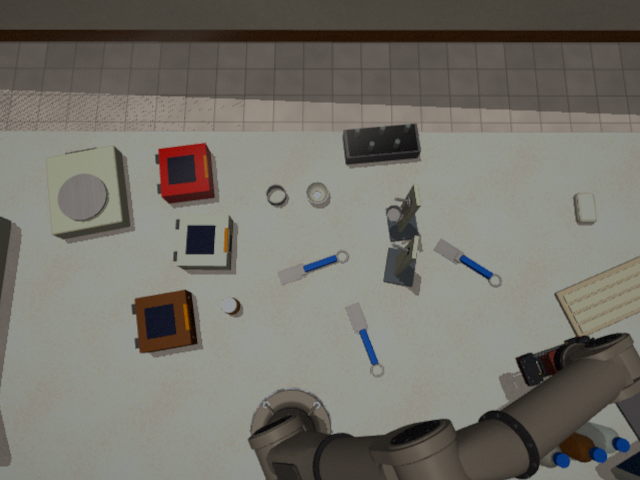

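```bash
python3 - <<'E'
from h import *
for n in("scene","top"):
    d=load(n+"0");W=cloud(d);im=d["pixels"];hsv=cv2.cvtColor(im,cv2.COLOR_BGR2HSV)
    print(n)
    if n=="top":
        S={"empty":(375,250,425,300),"taken":(375,170,425,245)}
    else: S={"empty":(225,145,280,260),"taken":(185,175,245,300)}
    for k,(a,b,c,e) in S.items():
        w=W[b:e,a:c].reshape(-1,3)
        for lo,hi in((.008,.02),(.1,.2),(.2,.24),(.25,.30),(.295,.33)):
            q=w[(w[:,2]>lo)&(w[:,2]<hi)]
            if len(q):print(k,lo,hi,len(q),q.mean(0).round(3),q.min(0).round(3),q.max(0).round(3))
    # blue handles
    m=cv2.inRange(hsv,(105,150,80),(125,255,255))
    nn,l,st,ce=cv2.connectedComponentsWithStats(m)
    for i in range(1,nn):
        if st[i,4]>60:
            w=W[l==i];w=w[~np.isnan(w[:,0])&(w[:,2]<.06)&(w[:,2]>-.02)]
            if len(w)>30:
                c=w.mean(0);u,s_,vt=np.linalg.svd(w[:,:2]-c[:2],full_matrices=False);pr=(w[:,:2]-c[:2])@vt[0]
                print("blue",ce[i].round(1),st[i,4],c.round(4),vt[0].round(3),np.ptp(pr),np.median(w[:,2]))
    mask=(W[...,2]>.055)&(W[...,2]<.1)
    nn,l,st,ce=cv2.connectedComponentsWithStats(mask.astype(np.uint8))
    for i in range(1,nn):
        if st[i,4]>300:
            w=W[l==i];print("hi",ce[i].round(),st[i,4],w.mean(0).round(3),np.median(w[:,2]).round(4),cv2.minAreaRect(w[:,:2].astype(np.float32)*1000))
E
python3 -c "
import cv2
a=cv2.imread('pics/top0.png');cv2.imwrite('pics/t1.png',cv2.resize(a[140:340,150:450],None,fx=2.6,fy=2.6,interpolation=2))
a=cv2.imread('pics/scene0.png');cv2.imwrite('pics/s1.png',cv2.resize(a[140:310,160:300],None,fx=3.5,fy=3.5,interpolation=2))"
```

```text
scene
empty 0.008 0.02 581 [ 0.5   -0.32   0.014] [ 0.434 -0.381  0.008] [ 0.575 -0.28   0.02 ]
empty 0.1 0.2 715 [ 0.515 -0.313  0.149] [ 0.459 -0.334  0.1  ] [ 0.64  -0.273  0.2  ]
empty 0.2 0.24 262 [ 0.495 -0.318  0.22 ] [ 0.46  -0.334  0.2  ] [ 0.523 -0.31   0.239]
empty 0.25 0.3 418 [ 0.495 -0.314  0.276] [ 0.461 -0.335  0.25 ] [ 0.522 -0.265  0.3  ]
empty 0.295 0.33 187 [ 0.493 -0.319  0.305] [ 0.459 -0.333  0.295] [ 0.522 -0.31   0.314]
taken 0.008 0.02 1092 [ 0.611 -0.346  0.014] [ 0.472 -0.55   0.008] [ 0.689 -0.293  0.02 ]
taken 0.1 0.2 1060 [ 0.603 -0.318  0.15 ] [ 0.493 -0.336  0.1  ] [ 0.661 -0.273  0.2  ]
taken 0.2 0.24 407 [ 0.588 -0.323  0.22 ] [ 0.488 -0.336  0.2  ] [ 0.66  -0.314  0.24 ]
taken 0.25 0.3 508 [ 0.618 -0.322  0.273] [ 0.494 -0.336  0.25 ] [ 0.66  -0.274  0.3  ]
taken 0.295 0.33 202 [ 0.632 -0.329  0.306] [ 0.599 -0.339  0.295] [ 0.66  -0.321  0.313]
blue [351.1  28.6] 760 [-0.9235 -0.6965  0.0257] [0.999 0.037] 0.2445593830614588 0.025653230478914824
blue [181.6 212.2] 69 [ 0.4927 -0.5626  0.0238] [0.556 0.831] 0.09519260190945489 0.02370015285164606
b
[... 2529 characters left out ...]
] 0.063 ((889.5709228515625, -278.90087890625), (101.50567626953125, 240.53451538085938), 5.819305896759033)
hi [183. 171.] 2520 [0.779 0.348 0.075] 0.0758 ((782.6398315429688, 354.0327453613281), (164.9823760986328, 164.3883056640625), 7.918817043304443)
hi [ 84. 190.] 5680 [0.715 0.654 0.073] 0.0712 ((721.5413208007812, 660.1702270507812), (268.24871826171875, 223.9318084716797), 11.098930358886719)
hi [202. 241.] 2693 [0.555 0.275 0.076] 0.0758 ((557.3545532226562, 281.0035400390625), (165.67005920410156, 161.39306640625), 89.88970184326172)
hi [162. 322.] 3004 [0.312 0.379 0.075] 0.0758 ((312.4124450683594, 384.87713623046875), (160.75404357910156, 165.6280517578125), 10.637693405151367)
```

View pics/t1.png

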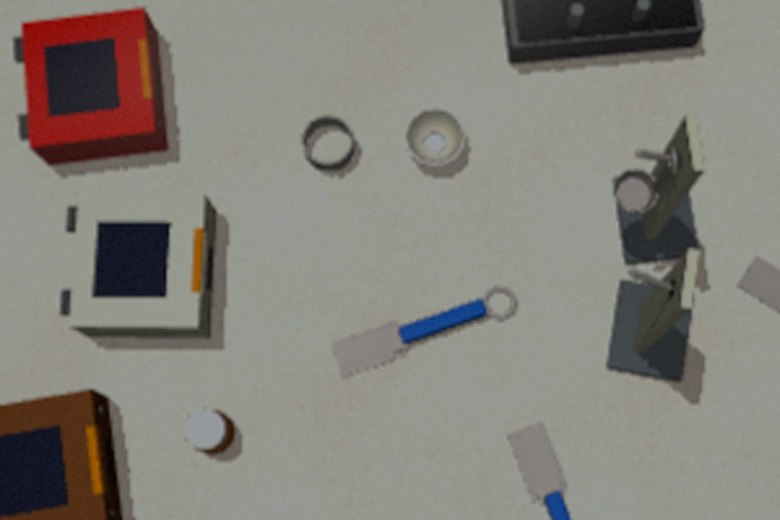

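View pics/s1.png

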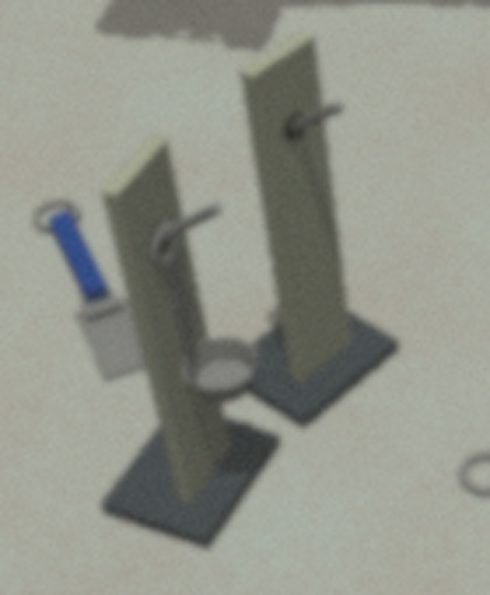

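Run:
```python
from h import *
for n,(a,b,c,e) in {"scene":(405,295,500,390),"top":(170,205,240,275)}.items():
    d=load(n+"0");im=d["pixels"];hsv=cv2.cvtColor(im,cv2.COLOR_BGR2HSV)
    for k,lo,hi in(("orange",(8,150,100),(25,255,255)),("navy",(105,80,10),(130,255,110))):
        m=np.zeros(im.shape[:2],np.uint8);m[b:e,a:c]=cv2.inRange(hsv,lo,hi)[b:e,a:c]
        cs,_=cv2.findContours(m,0,1);ct=max(cs,key=cv2.contourArea)[:,0]
        w=np.array([ray(d,u,v,.076)[:2]*1000 for u,v in ct],np.float32)
        print(n,k,len(ct),cv2.minAreaRect(w))
    W=cloud(d);w=W[b:e,a:c].reshape(-1,3);q=w[(w[:,2]>.071)&(w[:,2]<.082)];print(q.min(0),q.max(0),np.percentile(q,[2,98],axis=0))
    # lip edge (min y) and hinge edge per x bins
    for x in np.arange(.49,.63,.02):
        r=q[abs(q[:,0]-x)<.01];print(round(x,2),np.percentile(r[:,1],[1,99]).round(4),end=' ')
    print()
    for y in np.arange(.22,.35,.02):
        r=q[abs(q[:,1]-y)<.01];print(round(y,2),np.percentile(r[:,0],[1,99]).round(4),end=' ')
    print()
    A=dict(scene={"empty":(225,145,280,260)},top={"empty":(375,250,425,300)})[n]["empty"]
    w=W[A[1]:A[3],A[0]:A[2]].reshape(-1,3)
    q=w[(w[:,2]>.08)&(w[:,2]<.3)&(w[:,1]<-.300)&(w[:,1]>-.325)&(w[:,0]<.53)]
    med=[(round(x,3),np.median(q[abs(q[:,0]-x)<.006][:,1]).round(4)) for x in np.arange(.462,.525,.01) if (abs(q[:,0]-x)<.006).sum()>3];print("plate front",med)
    print(np.polyfit(q[:,0],q[:,1],1))
    q=w[(w[:,2]>.255)&(w[:,2]<.30)&(w[:,1]>-.300)&(w[:,0]<.53)];print("peg",len(q));print(q[np.argsort(q[:,2])][::max(1,len(q)//12)].round(4))
```

```text
scene orange 46 ((557.0382080078125, 204.57618713378906), (4.882906436920166, 68.0806655883789), 88.6911392211914)Traceback (most recent call last):
  File "<stdin>", line 6, in <module>
ValueError: max() iterable argument is empty
```

Run:
```python
from h import *
for n,(a,b,c,e) in {"scene":(405,295,500,390),"top":(170,205,240,275)}.items():
    d=load(n+"0");im=d["pixels"];hsv=cv2.cvtColor(im,cv2.COLOR_BGR2HSV)
    for k,lo,hi in(("orange",(8,110,60),(28,255,255)),("navy",(90,20,0),(150,255,90))):
        m=np.zeros(im.shape[:2],np.uint8);m[b:e,a:c]=cv2.inRange(hsv,lo,hi)[b:e,a:c]
        cs,_=cv2.findContours(m,0,1)
        if not cs: print("none");continue
        ct=max(cs,key=cv2.contourArea)[:,0]
        w=np.array([ray(d,u,v,.076)[:2]*1000 for u,v in ct],np.float32)
        print(n,k,len(ct),cv2.minAreaRect(w))
    W=cloud(d);w=W[b:e,a:c].reshape(-1,3);q=w[(w[:,2]>.072)&(w[:,2]<.082)]
    for x in np.arange(.49,.63,.02):
        r=q[abs(q[:,0]-x)<.01];print(round(x,2),np.percentile(r[:,1],[1,99]).round(4),end=' ')
    print()
    for y in np.arange(.22,.35,.02):
        r=q[abs(q[:,1]-y)<.01];print(round(y,2),np.percentile(r[:,0],[1,99]).round(4),end=' ')
    print()
    A=dict(scene={"empty":(225,145,280,260)},top={"empty":(375,250,425,300)})[n]["empty"]
    w=W[A[1]:A[3],A[0]:A[2]].reshape(-1,3)
    q=w[(w[:,2]>.08)&(w[:,2]<.3)&(w[:,1]<-.300)&(w[:,1]>-.325)&(w[:,0]<.53)]
    med=[(round(x,3),np.median(q[abs(q[:,0]-x)<.006][:,1]).round(4)) for x in np.arange(.462,.525,.01) if (abs(q[:,0]-x)<.006).sum()>3];print("plate front",med)
    q=w[(w[:,2]>.255)&(w[:,2]<.30)&(w[:,1]>-.304)&(w[:,0]<.53)];print("peg",len(q));print(q[np.argsort(q[:,2])][::max(1,len(q)//12)].round(4))
```

```text
scene orange 51 ((556.9254150390625, 204.55465698242188), (8.733892440795898, 73.1585693359375), 88.7537841796875)
scene navy 174 ((557.444580078125, 282.12335205078125), (76.8366470336914, 80.75382232666016), 89.19587707519531)
0.49 [0.2011 0.3478] 0.51 [0.2009 0.3491] 0.53 [0.2014 0.348 ] 0.55 [0.2007 0.3471] 0.57 [0.2004 0.3474] 0.59 [0.2007 0.348 ] 0.61 [0.2003 0.3489] 0.63 [0.2005 0.3475] 
0.22 [0.4789 0.6378] 0.24 [0.4793 0.6375] 0.26 [0.4796 0.6368] 0.28 [0.4794 0.6377] 0.3 [0.4795 0.638 ] 0.32 [0.4049 0.6372] 0.34 [0.48   0.6376] 
plate front [(np.float64(0.462), np.float64(-0.3123)), (np.float64(0.472), np.float64(-0.3132)), (np.float64(0.482), np.float64(-0.315)), (np.float64(0.492), np.float64(-0.3165)), (np.float64(0.502), np.float64(-0.3187)), (np.float64(0.512), np.float64(-0.3206)), (np.float64(0.522), np.float64(-0.3216))]
peg 42
[[ 0.4966 -0.3023  0.2613]
 [ 0.4952 -0.3026  0.2661]
 [ 0.4972 -0.298   0.2692]
 [ 0.5016 -0.2948  0.2705]
 [ 0.4958 -0.2928  0.2732]
 [ 0.5005 -0.2864  0.2758]
 [ 0.5004 -0.2806  0.2779]
 [ 0.5002 -0.2804  0.2808]
 [ 0.5005 -0.2827  0.2831]
[... 359 characters left out ...]
40967)
0.49 [0.2014 0.3492] 0.51 [0.2002 0.3551] 0.53 [0.2003 0.3489] 0.55 [0.2008 0.3473] 0.57 [0.1995 0.3477] 0.59 [0.2003 0.3468] 0.61 [0.2004 0.3552] 0.63 [0.1992 0.3466] 
0.22 [0.4779 0.6351] 0.24 [0.4779 0.6353] 0.26 [0.4807 0.6357] 0.28 [0.4798 0.6354] 0.3 [0.48   0.6351] 0.32 [0.4793 0.6358] 0.34 [0.4799 0.6323] 
plate front [(np.float64(0.462), np.float64(-0.314)), (np.float64(0.472), np.float64(-0.3125)), (np.float64(0.482), np.float64(-0.314)), (np.float64(0.492), np.float64(-0.3156)), (np.float64(0.502), np.float64(-0.3178)), (np.float64(0.512), np.float64(-0.3193))]
peg 4
[[ 0.49   -0.3034  0.2596]
 [ 0.4912 -0.2997  0.2665]
 [ 0.4911 -0.3022  0.267 ]
 [ 0.4904 -0.2963  0.2706]]
```

>>> step_arm(increments=[1,0,0,-0.26,0,1,0,0,-0.26,0,1,0,0,-0.26,-0.2,1,0.742,-0.763,-0.26,-1,1,0.742,-0.763,-0.26,-1], newtons=50)

```text
time: 0.78
tool_pos: [0.2687, -0.5264, 0.4005]
tcp_rot: [0.903, 0.431, 0.0, 0.0]
ft_force: [0.5, 0.8, 0.2]
opening: 0.998
```

```bash
cat >> h.py <<'E'
def go(x,y,z,yaw=None):
    p,R,s=pose();d=R.T@(np.array([x,y,z])-p);cy=np.degrees(np.arctan2(R[1,0],R[0,0]))
    print("t",round(s["time"],2),"pos",p.round(4),"yaw",cy.round(2),"open",round(s["opening"],3),"F",np.round(s["ft_force"],2))
    print("q",np.round(s["joint_pos"],2))
    print("inc",(d/.6).round(4),"spin",None if yaw is None else round(-(((yaw-cy+180)%360)-180)/90,4))
E
python3 -c "
from h import *
go(.491,-.064,.30,110)"
```

```text
t 0.78 pos [ 0.2687 -0.5264  0.4005] yaw 51.0 open 0.998 F [0.54 0.83 0.22]
q [ 1.08  0.24 -0.11  1.54  0.03  1.36  0.29]
inc [ 0.832  -0.1971  0.1675] spin -0.6556
```

>>> step_arm(increments=[1,0.832,-0.197,0,-0.655,1,0.832,-0.197,0,-0.655,1,0.832,-0.197,0,-0.655,1,0.832,-0.197,0,-0.655,1,0.832,-0.197,0,-0.655])

```text
time: 1.4
tool_pos: [0.4055, -0.2446, 0.4006]
tcp_rot: [0.61, 0.792, -0.0, 0.0]
ft_force: [0.8, -0.9, 0.5]
opening: 0.998
```

```bash
python3 -c "
from h import *
go(.491,-.064,.30,110)"
```

```text
t 1.4 pos [ 0.4055 -0.2446  0.4006] yaw 104.78 open 0.998 F [ 0.83 -0.87  0.46]
q [ 0.82  0.05 -0.42  1.77  0.02  1.33  0.65]
inc [0.2547 0.2146 0.1676] spin -0.058
```

>>> step_arm(increments=[1,0.255,0.215,0.05,-0.058,1,0.255,0.215,0.17,-0.058,1,0.255,0.215,0.25,-0.058,1,0.255,0.215,0.25,-0.058,1,0.255,0.215,0.25,-0.058])

```text
time: 2.02
tool_pos: [0.4906, -0.0635, 0.2478]
tcp_rot: [0.574, 0.819, -0.001, -0.003]
ft_force: [-0.1, 0.6, 0.3]
opening: 1.002
```

Run:
```python
from h import *
go(.491,-.064,.0235,110)
p,R,s=pose();d=grab_frame("wrist");d["p"]=p;d["Rw"]=R;np.save("w1.npy",d,allow_pickle=True);cv2.imwrite("pics/w1.png",d["pixels"])
hsv=cv2.cvtColor(d["pixels"],cv2.COLOR_BGR2HSV);m=cv2.inRange(hsv,(105,120,50),(128,255,255))
cs,_=cv2.findContours(m,0,1)
for c in cs:
    if cv2.contourArea(c)>300:
        w=np.array([ray(d,u,v,.024,(p,R))[:2]*1000 for u,v in c[:,0]],np.float32);print(cv2.contourArea(c),cv2.minAreaRect(c),cv2.minAreaRect(w))
```

```text
t 2.02 pos [ 0.4906 -0.0635  0.2478] yaw 109.93 open 1.002 F [-0.06  0.63  0.27]
q [ 0.53  0.23 -0.61  1.94  0.15  1.02  0.21]
inc [-0.0023  0.002   0.3738] spin -0.0008
1942.0 ((49.5, 271.5), (21.0, 99.0), 90.0) ((250.8308563232422, -221.509521484375), (104.61958312988281, 23.07274627685547), 19.961395263671875)
1741.5 ((318.5, 224.0), (102.0, 19.0), 90.0) ((495.89532470703125, -81.0955810546875), (18.263736724853516, 104.29610443115234), 19.661096572875977)
```

View pics/w1.png

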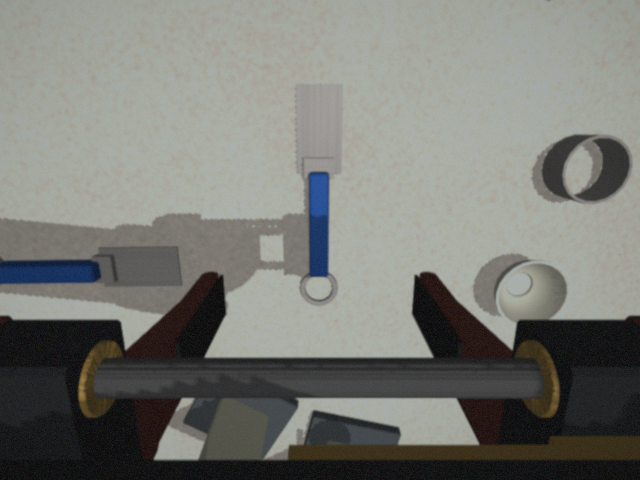

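>>> step_arm(increments=[1,0.004,0,0.1,0,1,0.004,0,0.2,0,1,0.004,0,0.3,0,1,0.004,0,0.365,0,1,0.004,0,0.374,0])

```text
time: 2.7
tool_pos: [0.4904, -0.0656, 0.0253]
tcp_rot: [0.577, 0.817, -0.001, -0.001]
ft_force: [0.5, -0.0, 0.8]
opening: 0.997
```

>>> step_arm(increments=[0,0,0,0,0,0,0,0,0,0,0,0,0,0,0,0,0,0,0,0,0,0,0,0,0], newtons=50)

```text
time: 3.32
tool_pos: [0.4912, -0.064, 0.0266]
tcp_rot: [0.576, 0.817, 0.0, 0.0]
ft_force: [0.9, 0.3, 0.2]
opening: 0.477
```

```bash
python3 -c "
from h import *
go(.558,.05,.10,90)"
```

```text
t 3.33 pos [ 0.4912 -0.064   0.0266] yaw 109.66 open 0.477 F [0.94 0.28 0.2 ]
q [ 0.37  0.56 -0.46  2.11  0.45  0.57 -0.06]
inc [ 0.1415  0.1688 -0.1224] spin 0.2184
```

>>> step_arm(increments=[0.45,0,0,0.004,0,0,0,0,0.004,0,0,0,0,0.004,0,0,0,0,0.004,0,0,0,0,0.004,0])

```text
time: 3.95
tool_pos: [0.491, -0.064, 0.0238]
tcp_rot: [0.576, 0.817, -0.0, -0.0]
ft_force: [0.1, 0.0, -0.7]
opening: 0.219
```

```bash
python3 -c "
from h import *
go(.558,.05,.10,90)"
```

```text
t 3.95 pos [ 0.491  -0.064   0.0238] yaw 109.66 open 0.219 F [ 0.14  0.01 -0.74]
q [ 0.37  0.57 -0.45  2.11  0.46  0.56 -0.07]
inc [ 0.1413  0.169  -0.127 ] spin 0.2184
```

```bash
python3 -c "
from h import *
go(.558,.055,.086,90)"
```

```text
t 3.95 pos [ 0.491  -0.064   0.0238] yaw 109.66 open 0.219 F [ 0.14  0.01 -0.74]
q [ 0.37  0.57 -0.45  2.11  0.46  0.56 -0.07]
inc [ 0.1492  0.1718 -0.1037] spin 0.2184
```

>>> step_arm(increments=[0,0,0,-0.05,0,0,0.03,0.05,-0.104,0.1,0,0.07,0.12,-0.104,0.2184,0,0.149,0.172,-0.104,0.2184,0,0.149,0.172,-0.104,0.2184])

```text
time: 4.58
tool_pos: [0.559, 0.0613, 0.0868]
tcp_rot: [0.704, 0.71, 0.002, -0.001]
ft_force: [0.0, 0.4, -0.9]
opening: 0.223
```

>>> step_arm(increments=[0,0,0,0,0,0,0,0,0,0])

```text
time: 4.82
tool_pos: [0.5577, 0.0531, 0.0859]
tcp_rot: [0.708, 0.706, -0.001, 0.0]
ft_force: [-0.7, 0.1, -1.1]
opening: 0.227
```

Run:
```python
from h import *
go(.558,.075,.086,90)
p,R,s=pose()
for n in("wrist","scene"):
    d=grab_frame(n);d["p"]=p;d["Rw"]=R;np.save(n+"2.npy",d,allow_pickle=True);cv2.imwrite(f"pics/{n}2.png",d["pixels"])
cv2.imwrite("pics/s2c.png",cv2.resize(d["pixels"][200:400,300:520],None,fx=3.2,fy=3,interpolation=2))
```

```text
t 4.83 pos [0.5577 0.0531 0.0859] yaw 89.88 open 0.227 F [-0.73  0.13 -1.1 ]
q [ 0.13  0.53 -0.44  1.93  0.32  0.74 -0.49]
inc [ 0.0366  0.0004 -0.0001] spin -0.0014
```

View pics/wrist2.png

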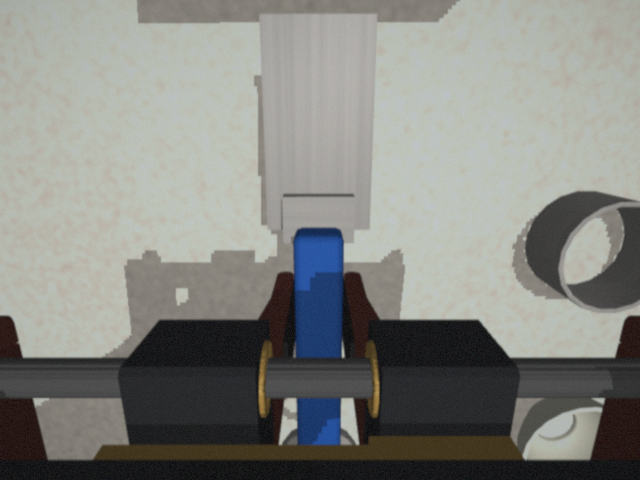

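View pics/s2c.png

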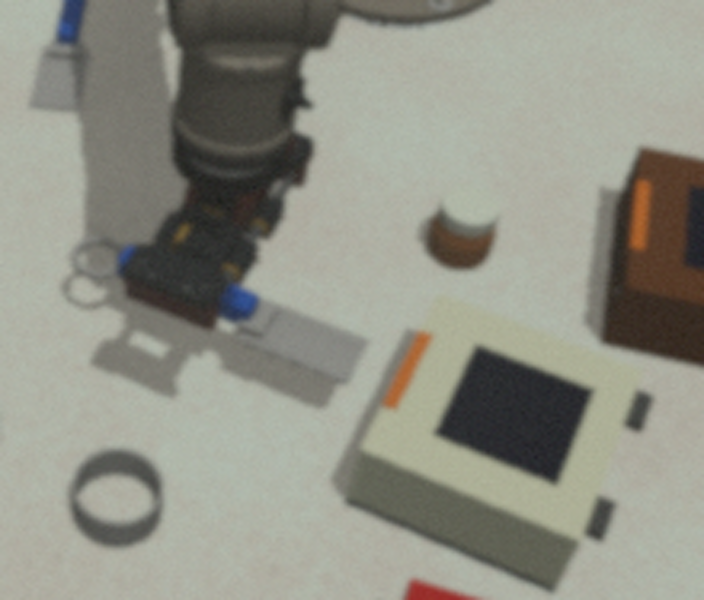

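Run:
```python
from h import *
d=load("wrist2");W=cloud(d,(d["p"],d["Rw"]))
for v in (16,20,30,60,100,140,180): print(v,W[v,[275,300,319,340,360]].round(4).tolist() if v in(20,180) else W[v,319].round(4))
print(W[215,319],W[270,319],W[60,500])
d=load("scene2");W=cloud(d)
w=W[285:340,365:420].reshape(-1,3);q=w[(w[:,2]>.05)&(w[:,2]<.075)&(w[:,1]<.196)]
for y in np.arange(.11,.19,.01):
    r=q[abs(q[:,1]-y)<.005]
    if len(r):print(y.round(3),len(r),np.median(r,0).round(4),r[:,0].min(),r[:,0].max())
```

```text
16 [0.5584 0.1687 0.0639]
20 [[0.5417, 0.1672, 0.0648], [0.5511, 0.1675, 0.0632], [0.5584, 0.1671, 0.0647], [0.5665, 0.1674, 0.0635], [0.574, 0.1671, 0.0647]]
30 [0.5584 0.164  0.0631]
60 [0.5584 0.1534 0.063 ]
100 [0.5583 0.1384 0.0649]
140 [0.5583 0.1228 0.0652]
180 [[0.5395, 0.1063, 0.0645], [0.5501, 0.1061, 0.0633], [0.5582, 0.1064, 0.0654], [0.5672, 0.1062, 0.0638], [0.5757, 0.1062, 0.0641]]
[0.55820649 0.09269826 0.07173161] [0.55814837 0.07322214 0.08459585] [ 6.57702737e-01  1.63043498e-01 -3.36299517e-04]
0.11 73 [0.5607 0.1099 0.0648] 0.534507936949231 0.5811066259935805
0.12 67 [0.5574 0.1206 0.0652] 0.5354007064195077 0.5814271666292217
0.13 72 [0.5585 0.1299 0.0645] 0.5352810239778932 0.5816286947684695
0.14 71 [0.5583 0.1398 0.0648] 0.534281308602269 0.580207187063827
0.15 73 [0.56   0.15   0.0648] 0.5362573654477557 0.5813638312312194
0.16 73 [0.559  0.16   0.0646] 0.5340603752150176 0.5826599912295709
0.17 37 [0.5571 0.1672 0.0645] 0.5360225837917056 0.580450333300492
```

>>> step_arm(increments=[0,0.025,0,0,0,0,0.05,0,0,0,0,0.075,0,0,0,0,0.1,0,0,0,0,0.1,0,0,0])

```text
time: 5.55
tool_pos: [0.5581, 0.1172, 0.0864]
tcp_rot: [0.706, 0.708, 0.0, -0.0]
ft_force: [0.9, 0.2, -1.1]
opening: 0.221
```

Run:
```python
from h import *
go(.558,.1135,.086,90)
p,R,s=pose()
d=grab_frame("scene");cv2.imwrite("pics/s3c.png",cv2.resize(d["pixels"][200:400,300:520],None,fx=3.2,fy=3,interpolation=2))
W=cloud(d);hsv=cv2.cvtColor(d["pixels"],cv2.COLOR_BGR2HSV)
y0=p[1]+.1165;z0=p[2]-.0213;r=.12
for th in list(range(0,110,7)):
    t=np.radians(th);print(th,np.round([(.35-r*np.cos(t)-y0)/.6,-(.07+r*np.sin(t)-z0)/.6],3))
```

```text
t 5.55 pos [0.5581 0.1172 0.0864] yaw 90.17 open 0.221 F [ 0.94  0.24 -1.1 ]
q [ 0.03  0.54 -0.44  1.91  0.33  0.76 -0.6 ]
inc [-0.0062 -0.0001  0.0006] spin 0.0019
0 [-0.006 -0.008]
7 [-0.005 -0.033]
14 [-0.    -0.057]
21 [ 0.007 -0.08 ]
28 [ 0.017 -0.102]
35 [ 0.03  -0.123]
42 [ 0.045 -0.142]
49 [ 0.063 -0.159]
56 [ 0.082 -0.174]
63 [ 0.103 -0.186]
70 [ 0.125 -0.196]
77 [ 0.149 -0.203]
84 [ 0.173 -0.207]
91 [ 0.197 -0.208]
98 [ 0.222 -0.206]
105 [ 0.246 -0.201]
```

View pics/s3c.png

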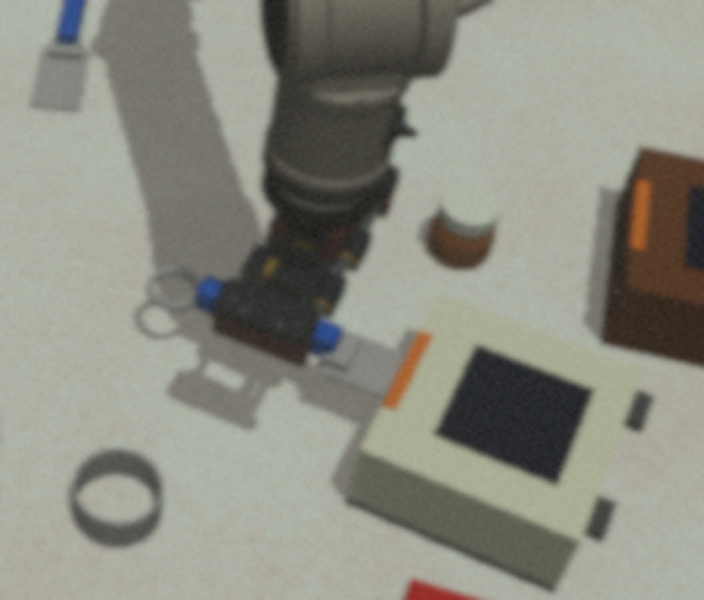

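>>> step_arm(increments=[0,0,0,-0.009,0,0,0.002,0,-0.033,0,0,0.006,0,-0.057,0,0,0.013,0,-0.08,0,0,0.022,0,-0.102,0])

```text
time: 6.22
tool_pos: [0.5584, 0.1286, 0.1488]
tcp_rot: [0.707, 0.707, 0.0, 0.0]
ft_force: [-0.6, 0.8, -2.6]
opening: 0.224
```

```bash
cat > look.py <<'E'
from h import *
import sys
n,tag,a,b,c,e,k=sys.argv[1],sys.argv[2],*map(int,sys.argv[3:8])
go(.558,.1135,.086,90)
d=grab_frame(n);np.save(tag+".npy",d,allow_pickle=True);cv2.imwrite(f"pics/{tag}.png",cv2.resize(d["pixels"][b:e,a:c],None,fx=k,fy=k,interpolation=2))
E
python3 look.py scene s4 320 200 520 390 3
python3 - <<'E'
from h import *
p,R,s=pose();y0=p[1]+.1165;z0=p[2]-.0213;r=.12
for th in list(range(14,115,7)):
    t=np.radians(th);print(th,np.round([(.35-r*np.cos(t)-y0)/.6,-(.07+r*np.sin(t)-z0)/.6],3))
E
```

```text
t 6.22 pos [0.5584 0.1286 0.1488] yaw 89.99 open 0.224 F [-0.61  0.83 -2.62]
q [ 0.04  0.46 -0.48  1.87  0.27  0.87 -0.57]
inc [-0.0251 -0.0007  0.1047] spin -0.0001
14 [-0.022  0.05 ]
21 [-0.014  0.027]
28 [-0.004  0.005]
35 [ 0.009 -0.016]
42 [ 0.024 -0.035]
49 [ 0.041 -0.052]
56 [ 0.061 -0.067]
63 [ 0.082 -0.08 ]
70 [ 0.104 -0.089]
77 [ 0.127 -0.096]
84 [ 0.152 -0.1  ]
91 [ 0.176 -0.101]
98 [ 0.2   -0.099]
105 [ 0.224 -0.095]
112 [ 0.247 -0.087]
```

View pics/s4.png

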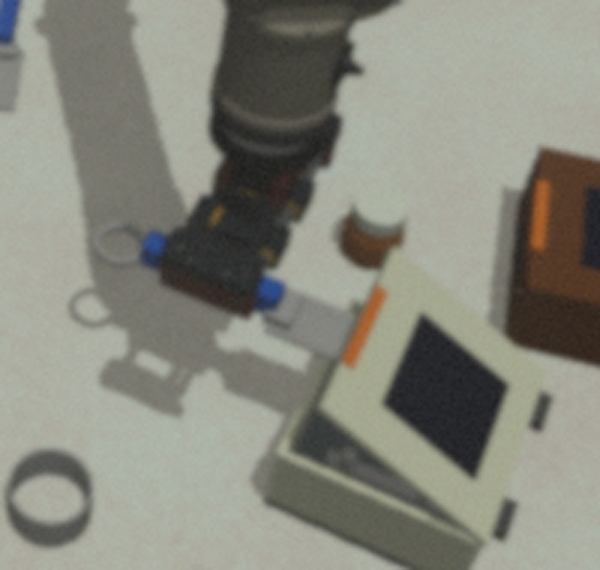

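>>> step_arm(increments=[0,0.009,0,-0.016,0,0,0.024,0,-0.035,0,0,0.041,0,-0.052,0,0,0.061,0,-0.067,0,0,0.082,0,-0.08,0])

```text
time: 6.9
tool_pos: [0.5583, 0.1785, 0.1961]
tcp_rot: [0.707, 0.707, 0.0, 0.0]
ft_force: [0.1, -0.9, -1.8]
opening: 0.223
```

```bash
python3 look.py scene s5 320 200 520 390 3
python3 - <<'E'
from h import *
p,R,s=pose();y0=p[1]+.1165;z0=p[2]-.0213;r=.12
for th in list(range(49,115,7)):
    t=np.radians(th);print(th,np.round([(.35-r*np.cos(t)-y0)/.6,-(.07+r*np.sin(t)-z0)/.6],3))
E
```

```text
t 6.9 pos [0.5583 0.1785 0.1961] yaw 90.02 open 0.223 F [ 0.13 -0.92 -1.81]
q [-0.03  0.43 -0.5   1.8   0.24  0.98 -0.63]
inc [-0.1084 -0.0005  0.1835] spin 0.0002
49 [-0.044  0.026]
56 [-0.024  0.011]
63 [-0.003 -0.002]
70 [ 0.019 -0.011]
77 [ 0.042 -0.018]
84 [ 0.066 -0.022]
91 [ 0.091 -0.023]
98 [ 0.115 -0.021]
105 [ 0.139 -0.017]
112 [ 0.162 -0.009]
```

View pics/s5.png

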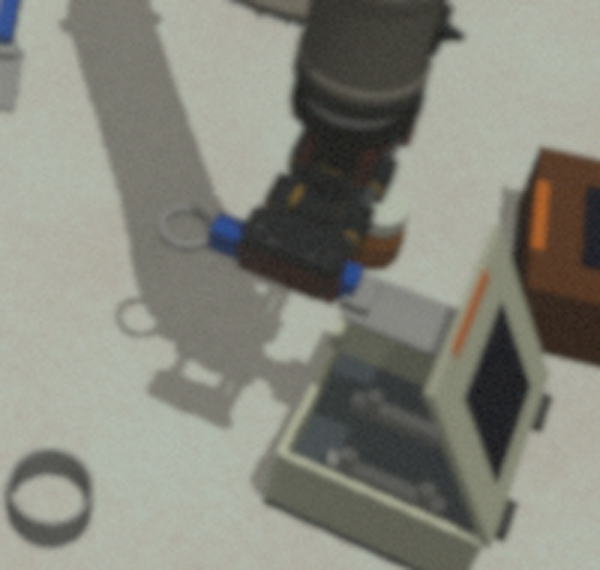

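Cover is near 63° on the blade. Continue past vertical.

>>> step_arm(increments=[0,0.019,0,-0.011,0,0,0.042,0,-0.018,0,0,0.066,0,-0.022,0,0,0.091,0,-0.023,0,0,0.11,0,-0.021,0])

```text
time: 7.58
tool_pos: [0.5581, 0.2448, 0.208]
tcp_rot: [0.707, 0.707, 0.0, -0.0]
ft_force: [0.2, 0.4, 0.0]
opening: 0.226
```

>>> step_arm(increments=[0,0.012,0,0.001,0,0,0.022,0,0.003,0,0,0.022,0,0.003,0])

```text
time: 7.95
tool_pos: [0.558, 0.2568, 0.206]
tcp_rot: [0.707, 0.707, -0.0, -0.0]
ft_force: [-0.7, 0.7, -1.1]
opening: 0.226
```

```bash
python3 look.py scene s6 320 180 540 390 3
```

```text
t 7.95 pos [0.558  0.2568 0.206 ] yaw 90.02 open 0.226 F [-0.73  0.72 -1.11]
q [-0.15  0.47 -0.51  1.72  0.26  1.03 -0.75]
inc [-2.389e-01 -1.000e-04  2.000e-01] spin 0.0003
```

View pics/s6.png

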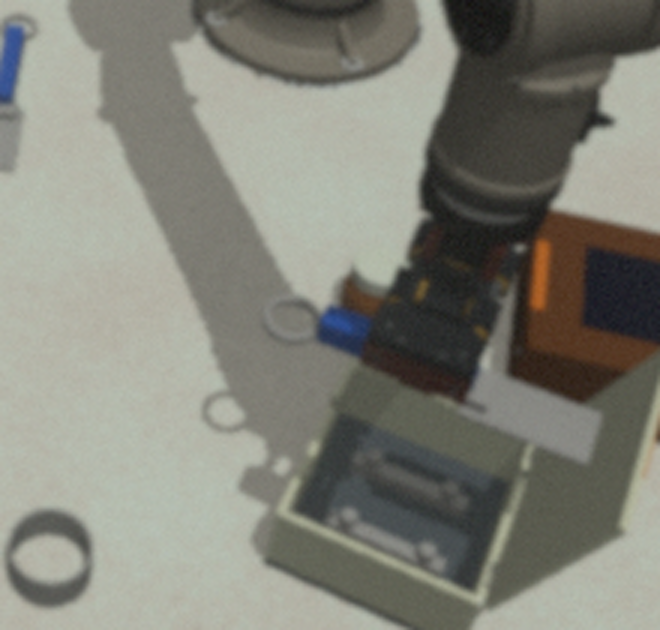

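>>> step_arm(increments=[0,-0.1,0,-0.01,0,0,-0.2,0,-0.1,0,0,-0.3,0,-0.2,0,0,-0.4,-0.02,-0.25,0,0,-0.5,-0.04,-0.25,0.1])

```text
time: 8.62
tool_pos: [0.5411, -0.0077, 0.3494]
tcp_rot: [0.761, 0.648, 0.002, 0.001]
ft_force: [0.8, -0.8, -1.1]
opening: 0.222
```

```bash
python3 -c "
from h import *
go(.518,-.152,.36,80.7)"
```

```text
t 8.62 pos [ 0.5411 -0.0077  0.3494] yaw 80.82 open 0.222 F [ 0.81 -0.77 -1.12]
q [ 0.28  0.2  -0.44  1.72  0.09  1.24 -0.35]
inc [-0.2435  0.0004 -0.0178] spin 0.0013
```

>>> step_arm(increments=[0,-0.08,0,-0.015,0,0,-0.16,0,-0.015,0,0,-0.22,0,-0.015,0,0,-0.22,0,-0.015,0,0,-0.22,0,-0.015,0])

```text
time: 9.25
tool_pos: [0.5201, -0.1359, 0.356]
tcp_rot: [0.76, 0.65, 0.0, -0.0]
ft_force: [0.9, 0.6, -1.2]
opening: 0.23
```

```bash
python3 look.py scene s7 200 100 400 290 3; python3 look.py top t7 320 180 480 300 4
python3 - <<'E'
from h import *
p,R,s=pose();print(p)
d=load("s7");W=cloud(d)
w=W[100:290,200:400].reshape(-1,3)
q=w[(w[:,2]>.30)&(w[:,2]<.35)&(w[:,1]>-.29)&(w[:,1]<p[1]-.06)];print(len(q),q.mean(0),q.min(0),q.max(0))
d=load("t7");W=cloud(d);w=W[180:300,320:480].reshape(-1,3)
q=w[(w[:,2]>.30)&(w[:,2]<.36)&(w[:,1]>-.29)&(w[:,1]<p[1]-.06)];print(len(q),q.mean(0),q.min(0),q.max(0))
E
```

```text
t 9.25 pos [ 0.5201 -0.1359  0.356 ] yaw 81.02 open 0.23 F [ 0.91  0.63 -1.21]
q [ 0.45  0.18 -0.36  1.72  0.07  1.25 -0.08]
inc [ 0.4202 -0.0025  0.4502] spin -0.0998
t 9.3 pos [ 0.5202 -0.1353  0.356 ] yaw 81.09 open 0.227 F [-0.38  0.04 -1.34]
q [ 0.45  0.18 -0.36  1.72  0.07  1.25 -0.08]
inc [ 0.4192 -0.0021  0.4502] spin -0.099
[ 0.52032398 -0.13507532  0.35601587]
70 [ 0.52019136 -0.22321154  0.33653395] [ 0.50627149 -0.24761332  0.33211936] [ 0.52815966 -0.19627167  0.34164747]
89 [ 0.50531262 -0.23070278  0.33822311] [ 0.48653642 -0.24620817  0.33351209] [ 0.5251428  -0.21330097  0.34425367]
```

View pics/s7.png

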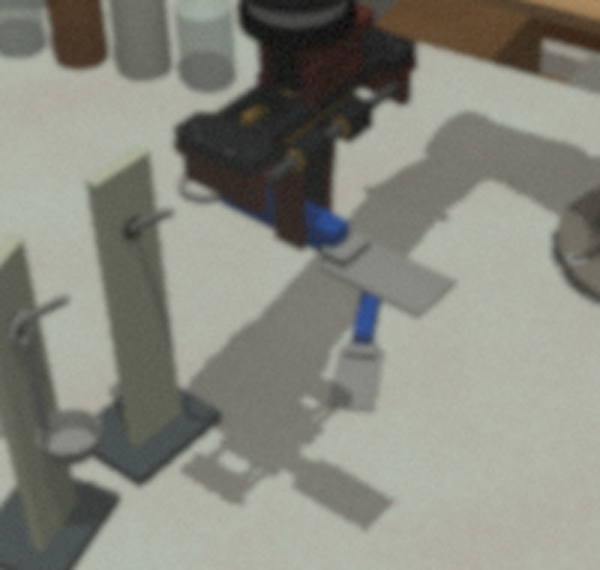

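View pics/t7.png

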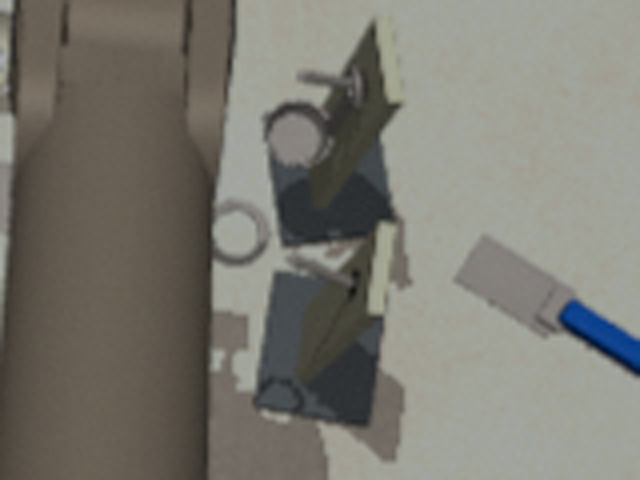

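Run:
```python
from h import *
d=load("t7")
print("ring",ray(d,379.3,237.6,.335)); print("tip",ray(d,392.3,244.3,.292));print("root",ray(d,407.5,251,.25))
d=load("s7")
print("tip sc",ray(d,200+170/3,100+213/3,.292),"root",ray(d,200+132/3,100+229/3,.25))
d=load("t7")
cv2.imwrite("pics/t7b.png",cv2.resize(d["pixels"][220:270,365:425],None,fx=10,fy=10,interpolation=2))
```

```text
ring [ 0.50863948 -0.22970122  0.335     ]
tip [ 0.50091482 -0.26817192  0.292     ]
root [ 0.49189051 -0.3144074   0.25      ]
tip sc [ 0.50346545 -0.26395665  0.292     ] root [ 0.49190972 -0.31280135  0.25      ]
```

View pics/t7b.png

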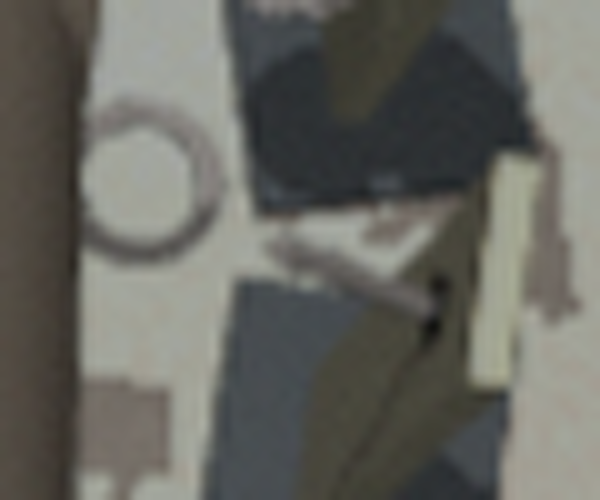

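```bash
python3 -c "
from h import *
go(.5202,-.1535,.330,80.3)
go(.5167,-.1732,.313,80.3)
go(.5132,-.1929,.296,80.3)"
```

```text
t 9.35 pos [ 0.5203 -0.1351  0.356 ] yaw 81.13 open 0.227 F [ 0.13  0.43 -2.39]
q [ 0.45  0.18 -0.36  1.72  0.07  1.25 -0.08]
inc [-0.0304  0.0045  0.0433] spin 0.0092
t 9.35 pos [ 0.5203 -0.1351  0.356 ] yaw 81.13 open 0.227 F [ 0.13  0.43 -2.39]
q [ 0.45  0.18 -0.36  1.72  0.07  1.25 -0.08]
inc [-0.0637  0.0038  0.0717] spin 0.0092
t 9.35 pos [ 0.5203 -0.1351  0.356 ] yaw 81.13 open 0.227 F [ 0.13  0.43 -2.39]
q [ 0.45  0.18 -0.36  1.72  0.07  1.25 -0.08]
inc [-0.0971  0.0031  0.1   ] spin 0.0092
```

Move to A, dwell, then look.

>>> step_arm(increments=[0,-0.02,0.004,0.02,0.009,0,-0.03,0.004,0.043,0.009,0,-0.03,0.004,0.043,0.009,0,-0.03,0.004,0.043,0.009])

```text
time: 9.85
tool_pos: [0.5197, -0.1546, 0.33]
tcp_rot: [0.765, 0.644, 0.0, -0.0]
ft_force: [0.6, 0.6, -1.8]
opening: 0.224
```

```bash
python3 -c "
from h import *
go(.5167,-.1732,.313,80.3)
go(.5132,-.1929,.296,80.3)"; python3 look.py top t8 365 220 425 270 10;python3 look.py scene s8 205 140 285 210 8
```

```text
t 9.85 pos [ 0.5197 -0.1546  0.33  ] yaw 80.2 open 0.224 F [ 0.56  0.59 -1.77]
q [ 0.47  0.21 -0.34  1.75  0.07  1.2  -0.07]
inc [-0.0315  0.0004  0.0283] spin -0.0011
t 9.85 pos [ 0.5197 -0.1546  0.33  ] yaw 80.2 open 0.224 F [ 0.56  0.59 -1.77]
q [ 0.47  0.21 -0.34  1.75  0.07  1.2  -0.07]
inc [-0.0648  0.0002  0.0566] spin -0.0011
t 9.85 pos [ 0.5197 -0.1546  0.33  ] yaw 80.2 open 0.224 F [ 0.56  0.59 -1.77]
q [ 0.47  0.21 -0.34  1.75  0.07  1.2  -0.07]
inc [ 0.451  -0.013   0.4068] spin -0.1089
t 9.9 pos [ 0.5199 -0.1544  0.3303] yaw 80.21 open 0.225 F [ 0.71  0.77 -0.96]
q [ 0.47  0.21 -0.34  1.75  0.07  1.2  -0.07]
inc [ 0.4508 -0.0134  0.4073] spin -0.1087
```

View pics/t8.png

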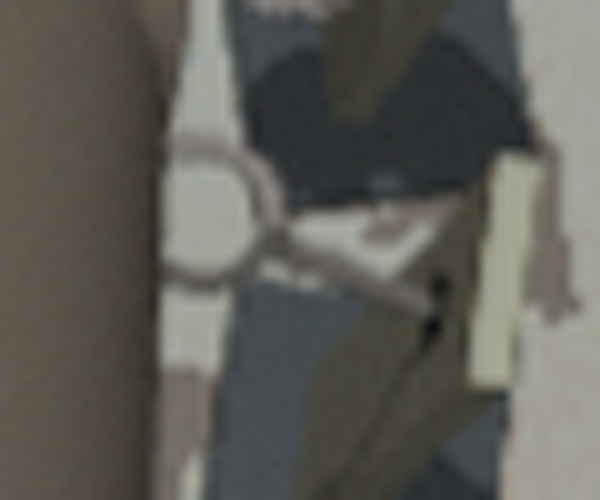

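View pics/s8.png

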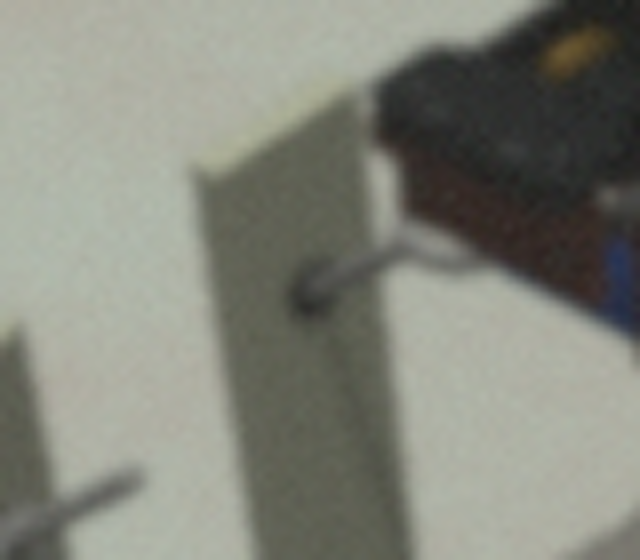

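Run:
```python
from h import *
d=load("t8")
for u in (200,206,212): print(ray(d,365+(u+.5)/10-.5,220+(214.5)/10-.5,.309))
print("tip",ray(d,365+27.3-.5,220+24.3-.5,.2924),ray(d,365+42.5-.5,220+31-.5,.252))
```

```text
[ 0.50588751 -0.24615072  0.309     ]
[ 0.50589514 -0.24766824  0.309     ]
[ 0.50590278 -0.24918573  0.309     ]
tip [ 0.50213355 -0.26686563  0.2924    ] [ 0.49283506 -0.31275806  0.252     ]
```

>>> step_arm(increments=[0,-0.016,0,0.014,0,0,-0.031,0,0.028,0,0,-0.031,0,0.028,0])

```text
time: 10.32
tool_pos: [0.5155, -0.1744, 0.3122]
tcp_rot: [0.766, 0.643, -0.001, -0.001]
ft_force: [-0.8, 0.0, -0.7]
opening: 0.228
```

```bash
python3 look.py top t9 365 220 425 270 10;python3 look.py scene s9 205 140 285 210 8;python3 -c "
from h import *
go(.5132,-.1929,.296,80.3)"
```

```text
t 10.32 pos [ 0.5155 -0.1744  0.3122] yaw 80.07 open 0.228 F [-0.76  0.03 -0.75]
q [ 0.49  0.22 -0.33  1.77  0.08  1.17 -0.04]
inc [ 0.4849 -0.0123  0.3769] spin -0.1103
t 10.38 pos [ 0.516  -0.1736  0.3127] yaw 80.12 open 0.221 F [-0.31  0.32 -0.89]
q [ 0.49  0.22 -0.33  1.77  0.08  1.17 -0.04]
inc [ 0.4834 -0.0128  0.378 ] spin -0.1098
t 10.43 pos [ 0.5164 -0.1732  0.3131] yaw 80.17 open 0.226 F [-0.14  0.07 -0.9 ]
q [ 0.49  0.22 -0.33  1.77  0.08  1.17 -0.04]
inc [-0.0333  0.0004  0.0286] spin -0.0015
```

View pics/t9.png

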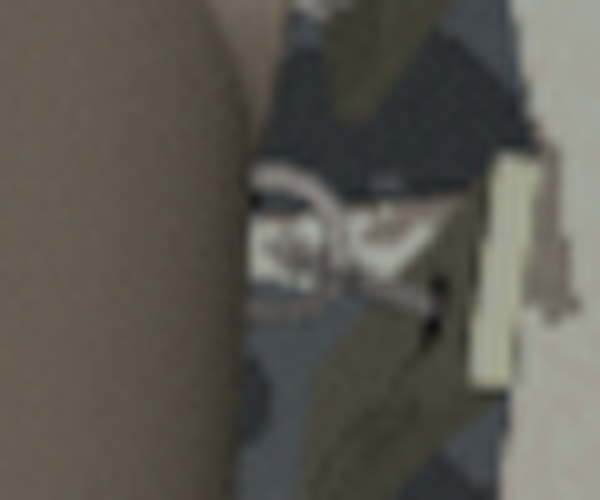

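View pics/s9.png

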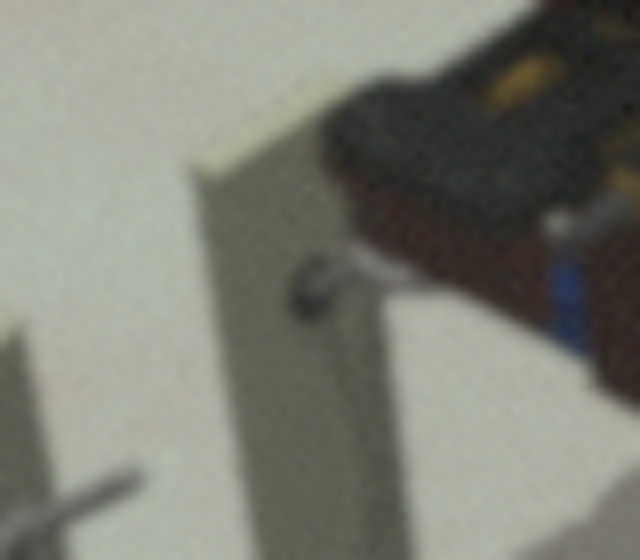

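>>> step_arm(increments=[0,-0.017,0,0.014,0,0,-0.033,0,0.028,0,0,-0.033,0,0.028,0])

```text
time: 10.8
tool_pos: [0.5123, -0.1933, 0.2954]
tcp_rot: [0.765, 0.644, -0.001, -0.001]
ft_force: [0.1, -0.2, -0.4]
opening: 0.225
```

```bash
python3 look.py scene s10 205 140 285 210 8;python3 -c "
from h import *
go(.5132,-.1929,.296,80.3)"
```

```text
t 10.8 pos [ 0.5123 -0.1933  0.2954] yaw 80.11 open 0.225 F [ 0.09 -0.23 -0.37]
q [ 0.51  0.24 -0.32  1.78  0.08  1.13 -0.  ]
inc [ 0.5168 -0.0121  0.3491] spin -0.1099
t 10.85 pos [ 0.5127 -0.1931  0.2959] yaw 80.14 open 0.228 F [-0.58 -0.49 -1.26]
q [ 0.51  0.24 -0.32  1.78  0.08  1.13 -0.  ]
inc [ 0.0004  0.0008 -0.0001] spin -0.0018
```

View pics/s10.png

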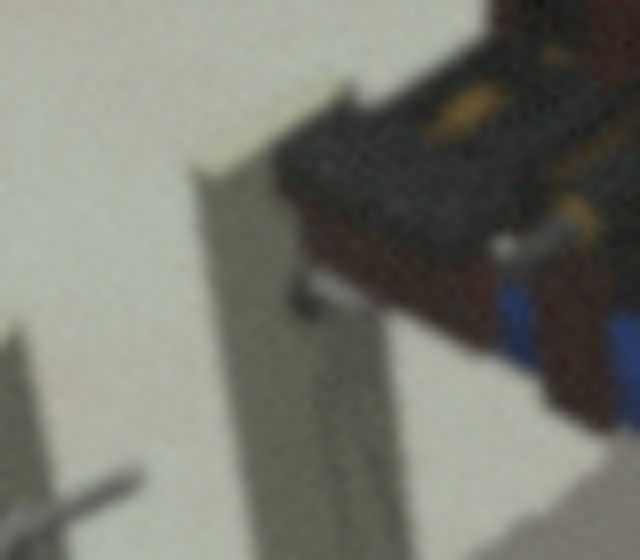

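>>> step_arm(increments=[0,0,0,0,0,0,0,0,0.008,0,0,-0.001,0,0.018,0,0,-0.003,0,0.028,0,0,-0.003,0,0.038,0], newtons=5)

```text
time: 11.48
tool_pos: [0.5127, -0.1946, 0.2732]
tcp_rot: [0.765, 0.644, -0.0, -0.0]
ft_force: [-0.4, -0.4, 0.9]
opening: 0.222
```

```bash
python3 look.py scene s11 205 140 365 260 5
```

```text
t 11.47 pos [ 0.5127 -0.1946  0.2732] yaw 80.18 open 0.222 F [-0.4  -0.44  0.9 ]
q [ 0.51  0.26 -0.32  1.81  0.09  1.08 -0.01]
inc [ 0.5189 -0.013   0.3119] spin -0.1091
```

View pics/s11.png

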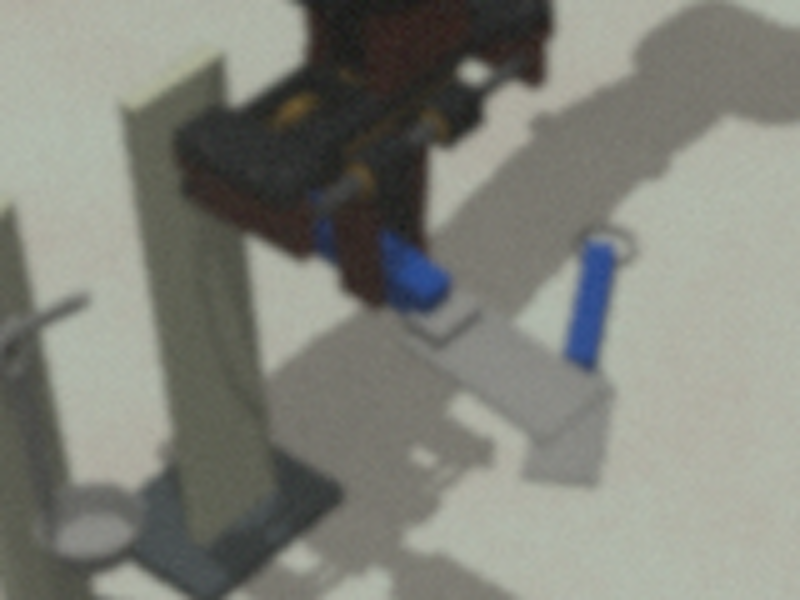

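>>> step_arm(increments=[0,-0.003,0,0.012,0,0,-0.008,0,0.031,0,0,-0.015,0,0.048,0,0,-0.023,0,0.063,0,0,-0.03,0,0.073,0])

```text
time: 12.15
tool_pos: [0.5095, -0.2117, 0.229]
tcp_rot: [0.765, 0.644, 0.0, -0.001]
ft_force: [1.1, 3.7, -2.1]
opening: 0.227
```

```bash
python3 look.py scene s12 205 140 365 260 5;python3 look.py top t12 365 220 425 270 10; python3 look.py wrist w12 0 0 640 480 1
```

```text
t 12.15 pos [ 0.5095 -0.2117  0.229 ] yaw 80.2 open 0.227 F [ 1.12  3.72 -2.14]
q [ 0.53  0.31 -0.3   1.85  0.11  1.    0.01]
inc [ 0.5476 -0.0125  0.239 ] spin -0.1089
t 12.2 pos [ 0.5091 -0.212   0.2284] yaw 80.18 open 0.231 F [ 0.15  1.98 -2.14]
q [ 0.53  0.31 -0.3   1.85  0.11  1.    0.01]
inc [ 0.5482 -0.0118  0.238 ] spin -0.1091
t 12.25 pos [ 0.5093 -0.2119  0.2289] yaw 80.18 open 0.227 F [ 0.38  1.27 -2.28]
q [ 0.53  0.31 -0.3   1.85  0.11  1.    0.01]
inc [ 0.5481 -0.0121  0.2386] spin -0.1091
```

View pics/s12.png

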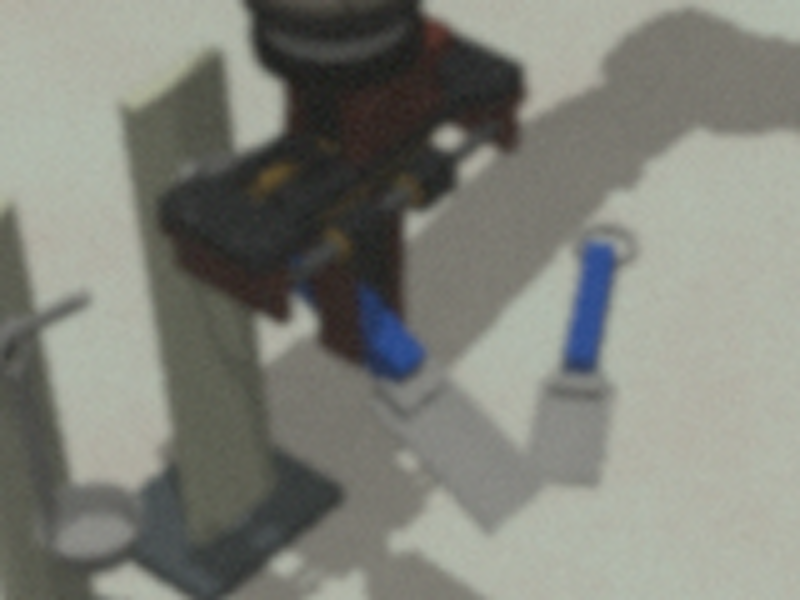

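View pics/w12.png

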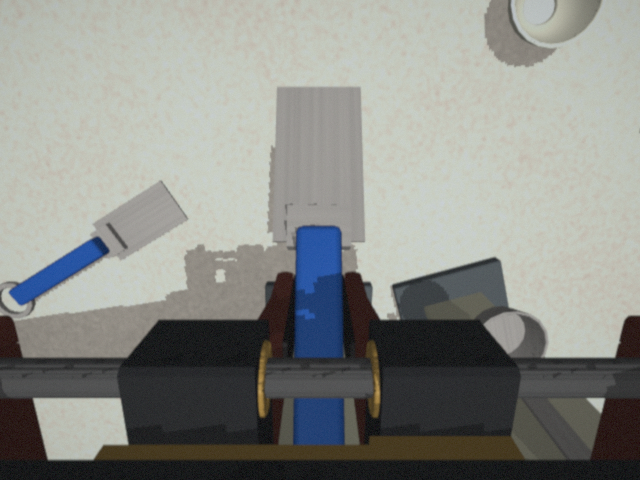

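>>> step_arm(increments=[0.5,0,0,0,0,1,0,0,0,0,1,0,0,0,0,1,0,0,0,0,1,0,0,0,0])

```text
time: 12.92
tool_pos: [0.5098, -0.2121, 0.23]
tcp_rot: [0.765, 0.644, 0.0, 0.0]
ft_force: [-0.3, 0.1, -1.0]
opening: 0.756
```

```bash
python3 look.py scene s13 205 140 365 260 5; python3 look.py wrist w13 0 0 640 480 1
```

```text
t 12.93 pos [ 0.5098 -0.2121  0.23  ] yaw 80.19 open 0.756 F [-0.29  0.14 -0.95]
q [ 0.53  0.31 -0.3   1.85  0.11  1.    0.01]
inc [ 0.5484 -0.0132  0.2399] spin -0.109
t 12.97 pos [ 0.5098 -0.2121  0.23  ] yaw 80.19 open 0.803 F [-0.59 -0.3  -0.72]
q [ 0.53  0.31 -0.3   1.85  0.11  1.    0.01]
inc [ 0.5484 -0.0132  0.2399] spin -0.109
```

View pics/s13.png

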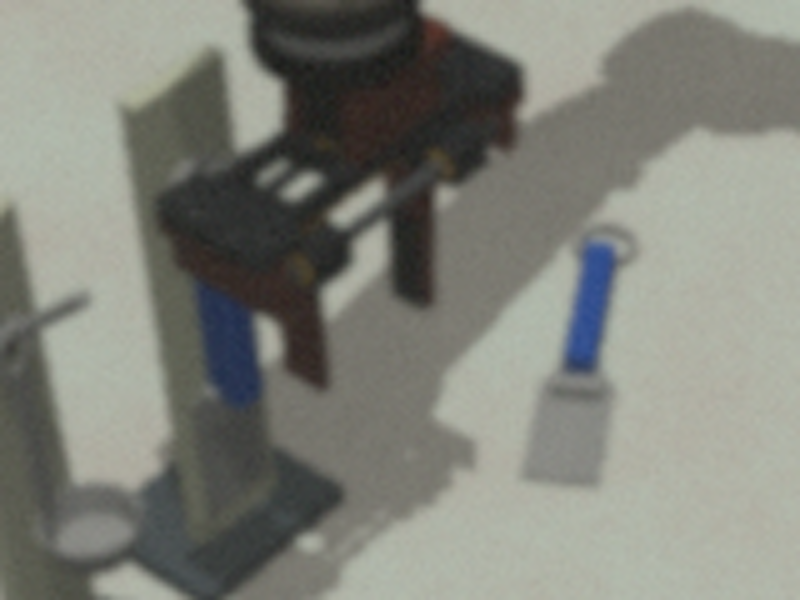

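View pics/w13.png

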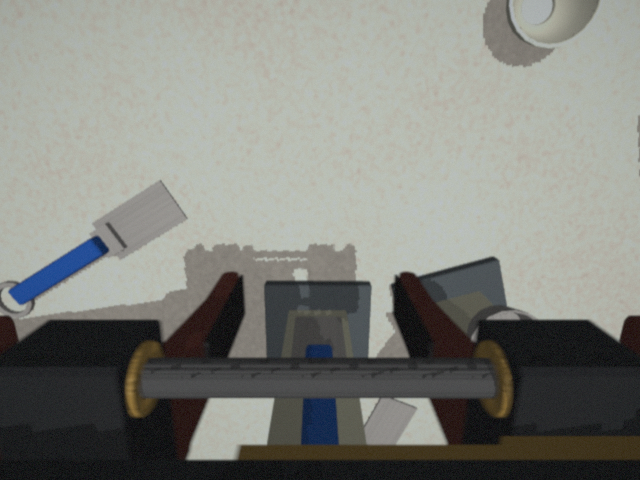

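The scraper swung down and hangs against the plate. Retreat straight outward.

>>> step_arm(increments=[1,0.03,0,0,0,1,0.08,0,0,0,1,0.16,0,0,0,1,0.25,0,-0.05,0,1,0.3,0,-0.15,0])

```text
time: 13.65
tool_pos: [0.5387, -0.0319, 0.3151]
tcp_rot: [0.763, 0.646, -0.001, -0.002]
ft_force: [1.3, 0.1, 0.6]
opening: 1.0
```

>>> step_arm(increments=[1,0,0,0,0,1,0,0,0,0,1,0,0,0,0,1,0,0,0,0,1,0,0,0,0])

```text
time: 14.28
tool_pos: [0.5398, -0.0372, 0.3152]
tcp_rot: [0.765, 0.644, -0.0, -0.0]
ft_force: [0.4, 0.0, 0.1]
opening: 0.998
```

```bash
python3 look.py scene s14 0 0 640 480 1; python3 look.py top t14 150 130 450 350 2
python3 - <<'E'
from h import *
d=load("s14")
cv2.imwrite("pics/s14c.png",cv2.resize(d["pixels"][140:260,205:325],None,fx=5,fy=5,interpolation=2))
W=cloud(d);hsv=cv2.cvtColor(d["pixels"],cv2.COLOR_BGR2HSV);m=cv2.inRange(hsv,(105,110,50),(125,255,255))>0
w=W[140:260,205:325][m[140:260,205:325]];w=w[w[:,2]>.06];print(len(w),w.mean(0),w.min(0),w.max(0))
E
```

```text
t 14.28 pos [ 0.5398 -0.0372  0.3152] yaw 80.15 open 0.998 F [0.43 0.03 0.1 ]
q [ 0.29  0.22 -0.4   1.77  0.09  1.17 -0.31]
inc [ 0.2527 -0.0126  0.3819] spin -0.1095
t 14.32 pos [ 0.5399 -0.0371  0.3154] yaw 80.15 open 0.998 F [ 0.03 -0.72  0.47]
q [ 0.29  0.22 -0.4   1.77  0.09  1.17 -0.31]
inc [ 0.2525 -0.0129  0.3823] spin -0.1094
148 [ 0.50081019 -0.29797527  0.18927505] [ 0.48885002 -0.31315945  0.12315775] [ 0.50821881 -0.29152374  0.22777837]
```

View pics/s14.png

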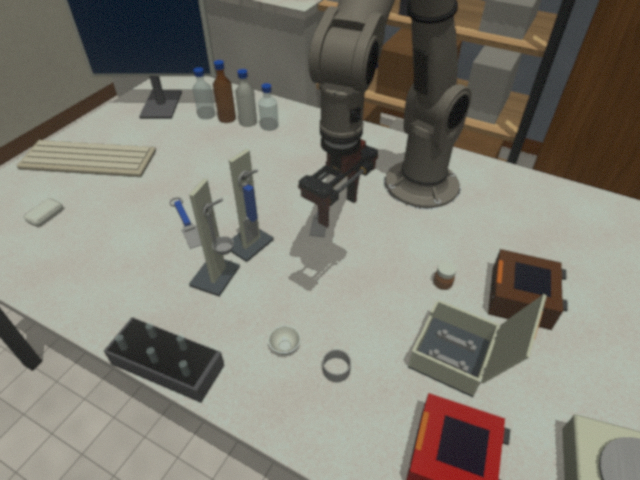

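View pics/s14c.png

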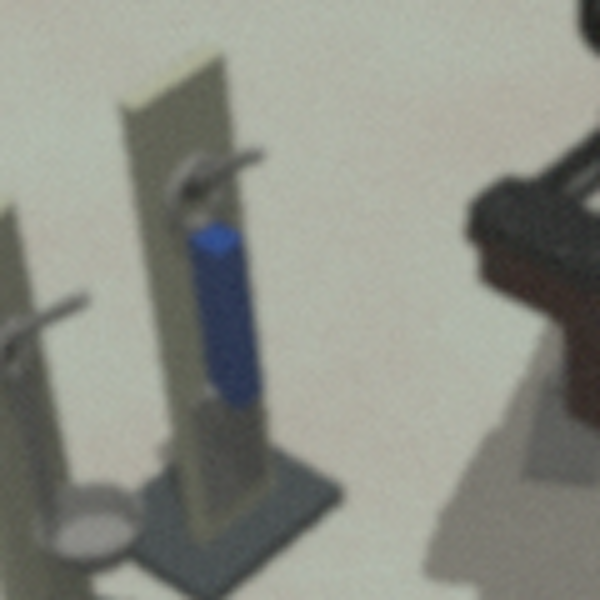

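View pics/t14.png

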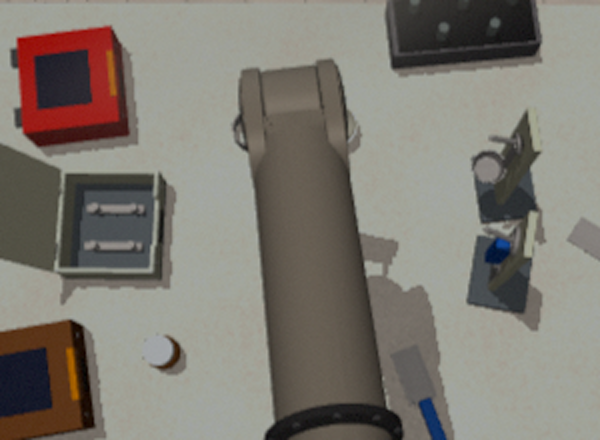

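>>> step_arm(increments=[1,0,0,0,0,1,0,0,0,0,1,0,0,0,0,1,0,0,0,0,1,0,0,0,0])

```text
time: 15.0
tool_pos: [0.5401, -0.0367, 0.3159]
tcp_rot: [0.765, 0.644, 0.0, 0.0]
ft_force: [-0.5, -0.6, 0.0]
opening: 1.0
```

>>> step_arm(increments=[1,0,0,0,0,1,0,0,0,0,1,0,0,0,0,1,0,0,0,0,1,0,0,0,0])

```text
time: 15.62
tool_pos: [0.5401, -0.0367, 0.3158]
tcp_rot: [0.765, 0.644, 0.0, 0.0]
ft_force: [-0.3, -0.1, -0.3]
opening: 1.0
```

```bash
python3 look.py scene s15 0 0 640 480 1
python3 - <<'E'
from h import *
for n in("s14","s15"):
    d=load(n);W=cloud(d);hsv=cv2.cvtColor(d["pixels"],cv2.COLOR_BGR2HSV);m=cv2.inRange(hsv,(105,110,50),(125,255,255))
    w=W[140:260,225:325][m[140:260,225:325]>0];w=w[w[:,2]>.06];print(len(w),w.mean(0),cv2.minAreaRect(w[:,[0,2]].astype(np.float32)))
    c=W[290:390,480:560].reshape(-1,3);c=c[(c[:,2]>.09)&(c[:,1]>.34)];k=np.polyfit(c[:,2],c[:,1],1);print("cover angle",np.pi/2+np.arctan(k[0]))
a,b=load("s14")["pixels"].astype(int),load("s15")["pixels"].astype(int);df=abs(a-b).max(2);print("moved px",(df>40).sum(),(df[140:260,205:290]>40).sum())
b0=load("scene0")["pixels"].astype(int);df=abs(b0-b).max(2);
for nm,(x0,y0,x1,y1) in dict(dish=(262,322,305,360),cutter=(315,342,358,385),jar=(425,255,462,295)).items(): print(nm,(df[y0:y1,x0:x1]>45).sum())
job_done()
E
```

```text
t 15.62 pos [ 0.5401 -0.0367  0.3158] yaw 80.19 open 1.0 F [-0.29 -0.05 -0.25]
q [ 0.29  0.22 -0.4   1.77  0.09  1.17 -0.31]
inc [ 0.2518 -0.0132  0.3831] spin -0.109
148 [ 0.50081019 -0.29797527  0.18927505] ((0.49822789430618286, 0.17546498775482178), (0.10463985800743103, 0.019353145733475685), 89.65130615234375)
cover angle 1.9102140524498021
144 [ 0.50073261 -0.29769658  0.18512129] ((0.49715906381607056, 0.17456181347370148), (0.10479248315095901, 0.022212961688637733), 89.56665802001953)
cover angle 1.9104345009527164
moved px 0 0
dish 0
cutter 0
jar 0
the job is handed in; nothing more can be done
```

The chamber's cover is open and the scraper hangs by its eye on the empty stand's peg. I handed the job in at about 15.7 s of the 58 s allowed.

- **Cover:** I gripped the leftmost scraper across its handle, slid the blade level into the notch, and swung the cover up and back with the blade alone. It measures about 1.91 rad, at its stop.
- **Scraper:** I threaded the eye over the slanted peg and tilted the scraper to about 35° with the ring resting on the peg. I then let go, and it swung down to hang blade down.
- **Last checks:** The handle measured vertical to within about 0.5°. Two pictures 1.3 s apart showed no movement anywhere.
- **Bystanders:** The dish, cutter ring and jar look the same as in the first picture. The gripper is clear, with about 0 N at the wrist, and wrist readings stayed below about 5 N whenever I checked.

No check failed. The only disagreement was 2 to 4 mm between the camera and computed positions of the eye, which fell within the ring's play.

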